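Shift the stock-hall conveyor into the right-hand lane

ROBOT

A 6-joint arm with a two-finger parallel gripper is mounted at the origin on the work surface. World frame = base frame: x ahead of the robot, y to its left, z up, the work surface at z = 0. Lengths are in m, angles in rad, forces in N, time in s.
With the tool pointing down it reaches from about 0.375 to 0.9 m from the base axis. Payload 3.1 kg.
Tool frame: the origin (TCP) lies on the centre line of the jaws, within the pads' length; the fingertips stand 25 mm ahead of it and the grasp point (between the pads) lies 6 mm ahead of it (robot.nose_length is the y of the fingertips in the tool frame, in m); y points along the fingers, z is the direction in which the jaws open and shut, and the axes are right-handed (so a half turn about y gives the same grasp; the last joint's range is limited). The gripper opens to 87 mm and grips with 3 to 60 N. Pads are 19 mm wide; open, the fingers measure 117 mm over their backs; the gripper's body (75 mm by 190 mm) begins 51 mm behind the grasp point.
Start: joints at [-1.476, 0.527, 1.433, -0, 1.181, -0.178], TCP at [0.169, -0.602, 0.222] pointing down, gripper open.
Joint ranges: [-3.08, 3.08], [-0.75, 2.2], [0.22, 2.44], [-1.43, 4.57], [0, 2.65], [-2.85, 2.85]. Speed limits (rad/s): [2.79, 2.79, 3.14, 3.14, 3.14, 3.14].

INTERFACE

Orientations are given as a unit quaternion [x, y, z, w].
In Python, from rig import robot, eyes, ticket gives the robot as it stands.
- The arm moves only by the tool play_rows, never from a script. Its argument "series" is a list of rows, each a list of 7 numbers: the opening, from 0 (shut) to 1 (fully open), then the shift along the tool's x, y, z scaled (see below), then the turn, a rotation vector about the tool's x, y, z scaled (see below). In form: [[claw, dx, dy, dz, ax, ay, az], ...]. A call has 1 to 12 rows; each row shifts and turns the commanded pose from where the row before left it, along the tool's axes as they then stand; what a row does not reach is not made up. The controller multiplies each number of a shift by 100 mm and each number of a turn by 180 degrees. A row lasts 1/12 s, in which the tool goes at most 41.7 mm and 7.16 degrees, less where a joint would pass 70% of its speed; a pose out of reach is approached as far as the arm can. A call with a number of a shift or a turn outside -1 to 1 is refused whole. A call with a gripper value outside its range is refused whole. The fingers move at their own pace and stop on an object; "grip_force" is the grip in N (left out, the last holds). Time passes only in rows, so rows that do not move let the fingers close. It gives the time, the measured TCP pose, the force and the opening at its end, in the units of the state.
- robot.get_obs(): the state, without advancing time (a new reading comes with each control period).
- eyes.camera(name): name is "scene" or "top"; returns the picture (384x512x3 uint8, red, green, blue); there is no depth.
- eyes.camera_params(name): a dict with "K" (3x3 intrinsics, pixels), "D" ([k1, k2, p1, p2, k3] as OpenCV has them; the pictures are not rectified), "rvec" (rotation vector, rad) and "tvec" (3), from world to camera coordinates, as OpenCV has them. Camera axes: x right, y down, z forward; pixel columns grow to the right and rows downward; lengths in m; the calibration is good to about 2 mm. A picture is of the moment at which its call begins. camera_params takes no time and is no camera call.
- ticket.hand_in(): hands the job in, once; it reports no verdict.
The state is a dict: "time": time; "q": joint angles; "joint_velocities": joint speeds; "joint_torque": joint torques, N m; "position": TCP position; "tool_rot": TCP orientation; "ft_force": force on the tool from outside, world axes, zero at the start; "moment": the same for the moment, N m; "grip_width": finger opening in m.
Only numpy, scipy, OpenCV 4.12 (cv2) and the standard library are available. Lean on these libraries where they do the work, as an engineer would, in place of code of your own. Each camera call takes 0.05 s, during which the arm holds its last target.

TASK

Cartons are waiting for the right-hand conveyor lane: on the control box with the H-shaped gate, take the ball-topped lever out of the left slot, across the neutral slot and fully forward (away from the robot) in the right slot, and leave it there. Do not move the lever of the other box, the one with a single straight slot.

Things in the scene. Friction and masses are not known exactly. Their poses are not given: they have to be found in the camera images.
- gate (a point): Centre of the H gate, on top of the grey metal plate of a fixed grey box (160 x 150 x 114 mm high). Box axes: +x forward (away from the robot, box turned up to 20 deg), +y left seen from the robot, z up. Two fore-and-aft slots centred 24 mm left and right, 22 mm wide, reaching 36 mm fore and aft; a 22 mm wide neutral slot along y joins their middles. The two boxes may swap places.
- ball (a point): Centre of the black ball knob, 36 mm diameter, on the lever; its axes tilt with the lever. From the gate: 41 mm left or right in the slots (8 mm play), x = 0 in neutral (10 mm play), 51 mm fore or aft at the stops; 66 mm above the plate when upright, 52 mm at a slot's end. Starts in the left slot, rear half. Stays where left; moves with about 2 N at the ball.
- pivot (a point): Point inside the box, 92 mm below the gate centre, about which the lever tilts fore-aft and left-right. Straight steel stem 10 mm thick; the ball centre is always 158 mm from here. The stem is stopped by the edges of the gate's slots.
- grip (a point): Not to be moved: centre of the upright black cylindrical grip (26 mm diameter, 55 mm tall) on the lever of the other grey box, of the same size, whose plate has one straight fore-and-aft slot. Grip centre about 60 mm above that plate, up to 50 mm fore or aft of the box's centre.

How it is judged:
At the end, for the whole second after the job is handed in: The ball of the H-gate lever stands in the forward half of the right slot, at least 37 mm forward of the gate centre (its stop is at 51 mm) and at least 22 mm to the right of it, released; the grip of the straight-slot lever is within 15 mm of where it began (x of ball in the frame of gate above 0.037 m and y of ball in the frame of gate below -0.022 m and distance of grip from where it was at the start of the episode below 0.015 m); the robot touches nothing.
It fails at once if the lever of the straight-slot box is moved by more than 15 mm (distance of grip from where it was at the start of the episode above 0.015 m).
It also fails if it takes over 34 s, if anything falls off the work surface, if the arm or the gripper's body presses on something with over 40 N, if the wrist force passes 120 N, or if a joint passes its speed limit or range.

## Working session

There is one attempt and no reset: what is moved stays moved. The work goes in short steps, Python scripts to look and compute and a tool call to move; the robot and the scene stay as the last step left them, time stands still between calls to the robot, and variables do not carry over. Pictures are saved under pics/ and viewed, and the job is handed in when it is done.

Besides the shell and the picture viewer there is one more tool, called after "Emit:" by a JSON object that holds its "api" and its "payload", one argument or row to a line. play_rows: Moves the arm, as the interface text tells. Its arguments: {"type":"object","properties":{"series":{"type":"array","items":{"type":"array","items":{"type":"number"}}},"grip_force":{"type":"number"}},"required":["series"]}

```bash
mkdir -p pics; ls
python3 - <<'E'
from rig import robot, eyes, ticket
import cv2
for n in("scene","top"):
    im=eyes.camera(n); cv2.imwrite(f"pics/{n}0.png",cv2.cvtColor(im,cv2.COLOR_RGB2BGR))
    p=eyes.camera_params(n); print(n,{k:(v if not hasattr(v,'round') else v.round(4).tolist()) for k,v in p.items()})
o=robot.get_obs(); print(o, robot.nose_length)
E
```

```text
pics
scene {'K': [[436.576, 0.0, 258.5883], [0.0, 436.576, 192.3167], [0.0, 0.0, 1.0]], 'D': [0.0169, 0.0, 0.0, 0.0, 0.0], 'rvec': [2.3919, 0.9386, -0.2859], 'tvec': [-0.4111, -0.2319, 1.3447]}
top {'K': [[359.6393, 0.0, 252.656], [0.0, 359.6393, 192.732], [0.0, 0.0, 1.0]], 'D': [-0.0288, 0.0, 0.0, 0.0, 0.0], 'rvec': [2.2019, -2.1567, 0.0907], 'tvec': [0.0067, 0.5708, 0.8876]}
{'time': 0.1, 'q': array([-1.47552058e+00,  5.28331273e-01,  1.43375402e+00, -1.69156897e-05,
        1.18137593e+00, -1.78491485e-01]), 'joint_velocities': array([-0.00048567, -0.00317463, -0.00318238,  0.00105892, -0.00058008,
       -0.00120354]), 'joint_torque': array([-6.17880014e-04, -4.40986848e+01, -1.77150142e+01,  6.35195570e-02,
        5.33787499e-02, -3.60015838e-05]), 'position': array([ 0.16894195, -0.60106738,  0.22070164]), 'tool_rot': array([-0.09646961,  0.70115223, -0.69983163,  0.09651352]), 'ft_force': array([-0.02151726, -0.22775611, -0.64410399]), 'moment': array([-0.00503294,  0.01089316,  0.02863541]), 'grip_width': 0.08679664057165815} 0.025
```

View pics/scene0.png

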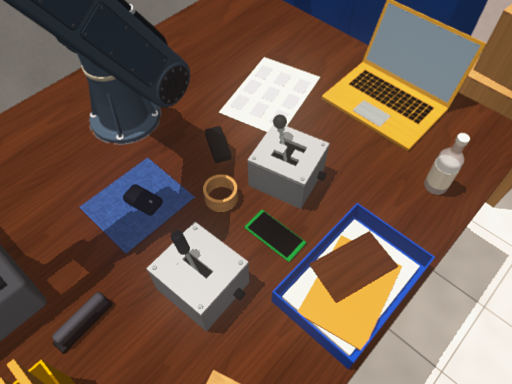

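View pics/top0.png

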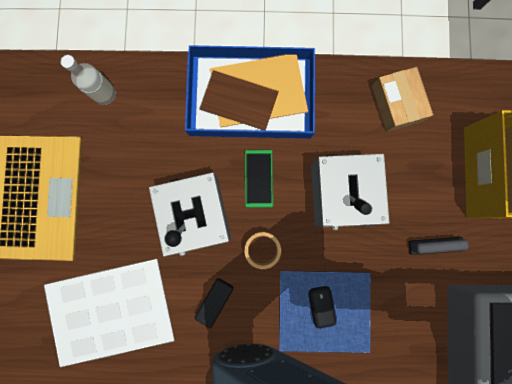

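The H box is at top (188,212) and scene (288,160), with its ball at top (173,238) and scene (280,121). The straight-slot box is at top (350,190), to the right. Next I measure them.

```bash
cat > h.py <<'E'
import numpy as np, cv2
from rig import robot, eyes, ticket
from scipy.spatial.transform import Rotation as R
def P(n):
    p=eyes.camera_params(n); return [np.array(p[k],float) for k in("K","D","rvec","tvec")]
def rays(n,px):
    K,D,r,t=P(n); u=cv2.undistortPoints(np.array(px,float).reshape(-1,1,2),K,D).reshape(-1,2)
    M=cv2.Rodrigues(r)[0]; d=np.c_[u,np.ones(len(u))]@M; return -M.T@t.ravel(), d/np.linalg.norm(d,axis=1)[:,None]
def onz(n,px,z):
    c,d=rays(n,px); return c+d*((z-c[2])/d[:,2])[:,None]
def tri(a,b):
    (c1,d1),(c2,d2)=rays("scene",[a]),rays("top",[b]); d1,d2=d1[0],d2[0]
    s=np.linalg.lstsq(np.c_[d1,-d2],c2-c1,rcond=None)[0]; p,q=c1+s[0]*d1,c2+s[1]*d2
    return (p+q)/2,np.linalg.norm(p-q)
def proj(n,pts):
    K,D,r,t=P(n); return cv2.projectPoints(np.array(pts,float).reshape(-1,1,3),r,t,K,D)[0].reshape(-1,2)
def img(n,name):
    im=cv2.cvtColor(eyes.camera(n),cv2.COLOR_RGB2BGR); cv2.imwrite(f"pics/{name}.png",im); return im
E
python3 - <<'E'
from h import *
for n,cents in(("top",[(188,212),(350,190)]),("scene",[(288,160),(198,265)])):
    im=cv2.imread(f"pics/{n}0.png"); hsv=cv2.cvtColor(im,cv2.COLOR_BGR2HSV)
    for c in cents:
        roi=np.zeros(im.shape[:2],np.uint8); cv2.circle(roi,c,62,255,-1)
        m=cv2.bitwise_and(cv2.inRange(hsv,(0,0,165),(180,40,255)),roi)
        cs=cv2.findContours(m,cv2.RETR_EXTERNAL,cv2.CHAIN_APPROX_NONE)[0]; k=max(cs,key=cv2.contourArea)
        w=onz(n,k.reshape(-1,2),0.114)[:,:2]*1000
        rr=cv2.minAreaRect(w.astype(np.float32)); print(n,c,cv2.contourArea(k),rr, cv2.boxPoints(rr).round().tolist())
        b=cv2.bitwise_and(cv2.inRange(hsv,(0,0,0),(180,255,60)),roi)
        for q in cv2.findContours(b,cv2.RETR_EXTERNAL,cv2.CHAIN_APPROX_NONE)[0]:
            if cv2.contourArea(q)>30: print('  dark',cv2.contourArea(q),cv2.boundingRect(q),cv2.minEnclosingCircle(q))
    x0,y0=(130,160) if n=="top" else (235,100)
    cv2.imwrite(f"pics/{n}_crop.png",cv2.resize(im[y0:y0+110,x0:x0+120],None,fx=5,fy=5,interpolation=cv2.INTER_CUBIC))
E
```

```text
top (188, 212) 4530.5 ((509.2572021484375, 163.5416259765625), (166.0813751220703, 150.43072509765625), 14.226696014404297) [[410.0, 216.0], [447.0, 70.0], [608.0, 111.0], [571.0, 257.0]]
  dark 176.0 (165, 230, 16, 16) ((172.9803924560547, 237.71568298339844), 8.300986289978027)
  dark 467.0 (172, 197, 34, 33) ((188.5833282470703, 213.875), 19.83120346069336)
  dark 91.5 (173, 169, 39, 9) ((192.0, 173.0), 19.235483169555664)
top (350, 190) 4408.5 ((572.43505859375, -212.39529418945312), (165.43118286132812, 150.1826171875), 3.9248175621032715) [[485.0, -143.0], [495.0, -293.0], [660.0, -282.0], [650.0, -132.0]]
  dark 319.5 (349, 175, 22, 39) ((358.5, 194.5), 20.796733856201172)
  dark 469.5 (297, 157, 26, 70) ((314.6437072753906, 191.85191345214844), 34.931556701660156)
scene (288, 160) 3862.5 ((477.9163818359375, 182.34130859375), (213.6601104736328, 293.0502014160156), 62.36210632324219) [[299.0, 156.0], [558.0, 20.0], [657.0, 209.0], [398.0, 345.0]]
  dark 35.0 (260, 212, 16, 9) ((267.5, 217.5), 7.905794143676758)
  dark 54.0 (317, 171, 10, 10) ((321.2454528808594, 175.42727661132812), 4.964255332946777)
  dark 33.5 (226, 146, 6, 15) ((227.0, 153.0), 7.071167945861816)
  dark 98.0 (285, 143, 20, 22) ((292.32977294921875, 152.3905792236328), 11.912659645080566)
scene (198, 265) 4033.0 ((575.7440185546875, -212.14317321777344), (160.4375762939453, 150.04940795898438), 3.8014583587646484) [[491.0, -143.0], [501.0, -292.0], [661.0, -282.0], [651.0, -132.0]]
  dark 82.0 (233, 288, 13, 13) ((239.0, 294.0), 6.082862854003906)
  dark 110.0 (191, 256, 20, 21) ((199.35714721679688, 265.3571472167969), 12.545928955078125)
  dark 237.0 (171, 230, 18, 24) ((180.4107208251953, 241.32142639160156), 12.548029899597168)
  dark 34.0 (140, 212, 37, 33) ((158.0, 228.0), 24.083288192749023)
```

```bash
ls pics
```

```text
scene0.png
scene_crop.png
top0.png
top_crop.png
```

View pics/top_crop.png

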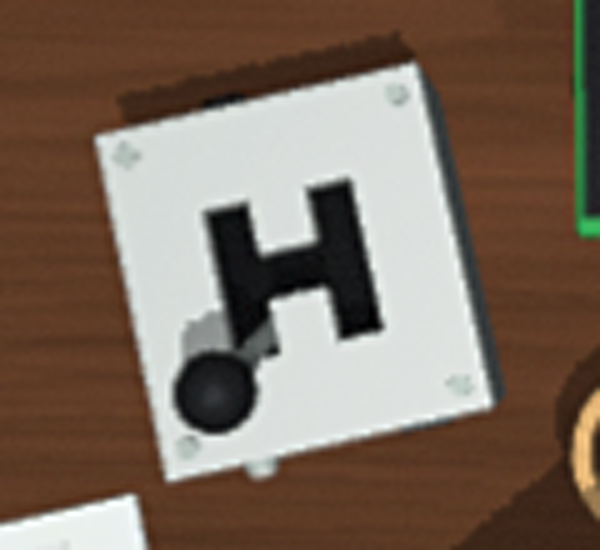

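View pics/scene_crop.png

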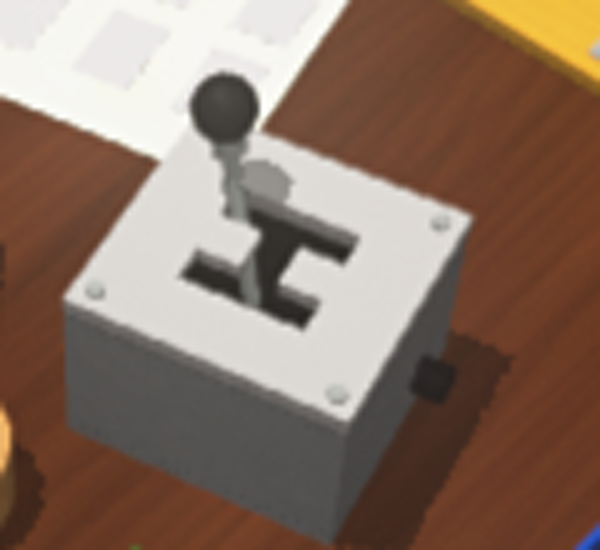

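The top crop shows the H with its outer corners at about (205,213), (350,180), (382,328) and (240,355, partly hidden), and the ball at (215,392). In the scene crop the ball is at (225,107). I use the plate corners and the ball.

Run:
```python
from h import *
T=lambda a,o:(np.array(a,float)+.5)/5-.5+np.array(o)
c=onz("top",T([(97,135),(415,62),(497,405),(165,480)],(130,160)),.114)
print(c.round(4), [np.linalg.norm(c[i]-c[i-1]).round(4) for i in range(4)])
s=onz("scene",T([(473,215),(350,422),(64,298),(192,132)],(235,100)),.114); print("scene",s.round(4),s.mean(0), [np.linalg.norm(s[i]-s[i-1]).round(4) for i in range(4)])
g=c.mean(0); f=(c[0]+c[1]-c[2]-c[3]); yaw=np.arctan2(f[1],f[0]); l=c[0]+c[3]-c[1]-c[2]
print("gate",g,"yaw",np.degrees(yaw),np.degrees(np.arctan2(l[1],l[0]))-90)
H=onz("top",T([(205,213),(350,180),(382,328)],(130,160)),.114); print("H centre",(H[0]+H[2])/2)
b,e=tri(T((225,107),(235,100)),T((215,392),(130,160))); print("ball",b,e)
d=b-g; print("in gate",[d[0]*np.cos(yaw)+d[1]*np.sin(yaw),-d[0]*np.sin(yaw)+d[1]*np.cos(yaw),d[2]], np.linalg.norm(b-g+[0,0,.092]))
o=robot.get_obs(); print(R.from_quat(o['tool_rot']).as_matrix().round(3))
```

```text
[[0.5722 0.256  0.114 ]
 [0.6089 0.1113 0.114 ]
 [0.4535 0.0696 0.114 ]
 [0.4167 0.2185 0.114 ]] [np.float64(0.16), np.float64(0.1493), np.float64(0.1608), np.float64(0.1534)]
scene [[0.5726 0.2573 0.114 ]
 [0.6098 0.1113 0.114 ]
 [0.4545 0.0722 0.114 ]
 [0.4264 0.2011 0.114 ]] [0.51580467 0.16048386 0.114     ] [np.float64(0.1566), np.float64(0.1507), np.float64(0.1602), np.float64(0.132)]
gate [0.51282922 0.1638575  0.114     ] yaw 14.29236615221848 14.053261547252092
H centre [0.51230841 0.16382427 0.114     ]
ball [0.45957957 0.1857714  0.16874527] 0.0011126012839129064
in gate [np.float64(-0.046191620534255844), np.float64(0.0343813718649065), np.float64(0.05474526637531052)] 0.15763856679903718
[[-0.963 -0.     0.27 ]
 [-0.27   0.002 -0.963]
 [-0.    -1.    -0.002]]
```

Gate centre is (0.513, 0.164), turned 14.2°. The ball sits at (-46, +34, 55) mm in the gate frame and the pivot distance comes out at 157.6 mm, against 158 nominal. The jaws already open along the gate's y. I go over at height.

Emit:
{"api": "play_rows", "payload": {
  "series": [
    [1,-0.293,-0.067,-0.178,0,0,0],
    [1,-0.293,-0.067,-0.178,0,0,0],
    [1,-0.293,-0.067,-0.178,0,0,0],
    [1,-0.293,-0.067,-0.178,0,0,0],
    [1,-0.293,-0.067,-0.178,0,0,0],
    [1,-0.293,-0.067,-0.178,0,0,0],
    [1,-0.293,-0.067,-0.178,0,0,0],
    [1,-0.293,-0.067,-0.178,0,0,0],
    [1,-0.293,-0.067,-0.178,0,0,0],
    [1,-0.293,-0.067,-0.178,0,0,0],
    [1,-0.293,-0.067,-0.178,0,0,0],
    [1,-0.293,-0.067,-0.178,0,0,0]
  ],
  "grip_force": 12
}}

```text
time: 1.1
position: [0.4504, -0.2993, 0.3019]
tool_rot: [-0.097, 0.701, -0.7, 0.096]
ft_force: [0.9, -1.0, 0.3]
grip_width: 0.0873
```

Emit:
{"api": "play_rows", "payload": {
  "series": [
    [1,-0.117,0.019,-0.387,0,0,0],
    [1,-0.117,0.019,-0.387,0,0,0],
    [1,-0.117,0.019,-0.387,0,0,0],
    [1,-0.117,0.019,-0.387,0,0,0],
    [1,-0.117,0.019,-0.387,0,0,0],
    [1,-0.117,0.019,-0.387,0,0,0],
    [1,-0.117,0.019,-0.387,0,0,0],
    [1,-0.117,0.019,-0.387,0,0,0],
    [1,-0.117,0.019,-0.387,0,0,0],
    [1,-0.117,0.019,-0.387,0,0,0],
    [1,-0.117,0.019,-0.387,0,0,0],
    [1,-0.117,0.019,-0.387,0,0,0]
  ]
}}

```text
time: 2.1
position: [0.4586, 0.1861, 0.2789]
tool_rot: [0.097, -0.7, 0.701, -0.096]
ft_force: [0.4, -0.3, -0.4]
grip_width: 0.087
```

Emit:
{"api": "play_rows", "payload": {
  "series": [
    [1,0,0,0,0,0,0],
    [1,0,0,0,0,0,0]
  ]
}}

```text
time: 2.27
position: [0.4585, 0.186, 0.2786]
tool_rot: [0.099, -0.7, 0.7, -0.098]
ft_force: [-0.5, -0.3, 0.6]
grip_width: 0.0872
```

```bash
cat >> h.py <<'E'
G=np.array([.5128,.1638,.114]); YAW=np.radians(14.2)
GM=np.array([[np.cos(YAW),-np.sin(YAW),0],[np.sin(YAW),np.cos(YAW),0],[0,0,1]])
def totool(target_gate):  # grasp point target in gate frame (mm) -> needed tool shift (mm)
    o=robot.get_obs(); M=R.from_quat(o['tool_rot']).as_matrix()
    gp=o['position']+M@[0,.006,0]
    w=G+GM@(np.array(target_gate)/1000.)
    print("t",round(o['time'],2),"grasp in gate mm",(GM.T@(gp-G)*1000).round(1),"shift tool mm",(M.T@(w-gp)*1000).round(1),"F",o['ft_force'].round(1),"w",round(o['grip_width'],4))
E
python3 -c "
from h import *
totool([-46,34.4,55]); print(R.from_quat(robot.get_obs()['tool_rot']).as_matrix().round(3), robot.get_obs()['q'].round(2))"
```

```text
t 2.27 grasp in gate mm [-47.2  34.9 158.6] shift tool mm [ -1.3 103.6   0.5] F [-0.5 -0.3  0.6] w 0.0872
[[-0.961 -0.001  0.275]
 [-0.275 -0.    -0.961]
 [ 0.001 -1.     0.   ]] [ 0.16  0.28  1.68 -0.    1.18  1.45]
```

Straight down 104 mm, then close.

Emit:
{"api": "play_rows", "payload": {
  "series": [
    [1,-0.013,0.2,0.005,0,0,0],
    [1,0,0.2,0,0,0,0],
    [1,0,0.2,0,0,0,0],
    [1,0,0.2,0,0,0,0],
    [1,0,0.14,0,0,0,0],
    [1,0,0.1,0,0,0,0],
    [1,0,0,0,0,0,0]
  ]
}}

```text
time: 2.85
position: [0.4592, 0.1819, 0.1731]
tool_rot: [0.098, -0.7, 0.701, -0.094]
ft_force: [0.7, -0.1, 0.3]
grip_width: 0.0872
```

```bash
python3 -c "
from h import *
totool([-46,34.4,55])
img('scene','s1');img('top','t1')"
```

```text
t 2.85 grasp in gate mm [-47.5  30.7  53.1] shift tool mm [-1.6 -1.9 -3.7] F [ 0.7 -0.1  0.3] w 0.0872
```

View pics/s1.png

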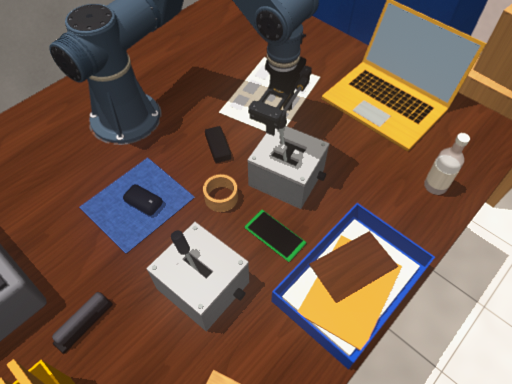

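The scene shows the fingers straddling the ball at about (281,125), with the other lever untouched. I correct a few mm and close.

Emit:
{"api": "play_rows", "payload": {
  "series": [
    [1,-0.016,-0.015,-0.037,0,0,0],
    [0.3,0,0,0,0,0,0],
    [0.3,0,0,0,0,0,0],
    [0,0,0,0,0,0,0],
    [0,0,0,0,0,0,0],
    [0,0,0,0,0,0,0],
    [0,0,0,0,0,0,0],
    [0,0,0,0,0,0,0]
  ],
  "grip_force": 12
}}

```text
time: 3.62
position: [0.4613, 0.188, 0.1767]
tool_rot: [-0.097, 0.7, -0.7, 0.097]
ft_force: [0.0, -0.5, -0.2]
grip_width: 0.0479
```

```bash
python3 -c "
from h import *
totool([-20,36.4,61.5])
im=img('scene','s2');img('top','t2')
cv2.imwrite('pics/s2c.png',cv2.resize(im[70:210,220:360],None,fx=4,fy=4))"
```

```text
t 3.62 grasp in gate mm [-44.   36.1  56.7] shift tool mm [-24.   -4.8   0.3] F [ 0.  -0.5 -0.2] w 0.0479
```

View pics/s2c.png

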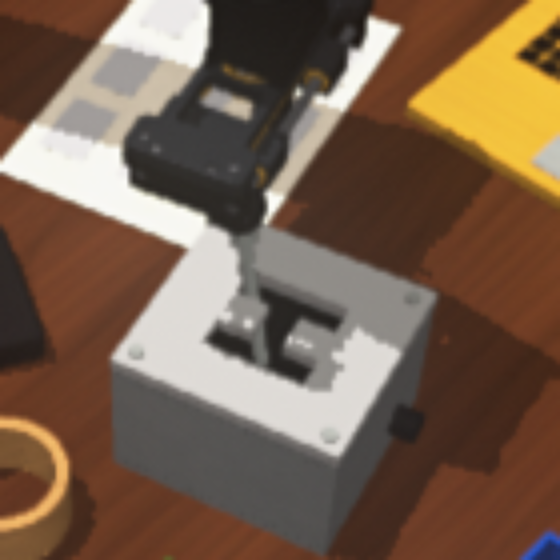

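The width is still 48 mm, so the fingers are probably still closing. I wait.

Emit:
{"api": "play_rows", "payload": {
  "series": [
    [0,0,0,0,0,0,0],
    [0,0,0,0,0,0,0],
    [0,0,0,0,0,0,0],
    [0,0,0,0,0,0,0],
    [0,0,0,0,0,0,0]
  ]
}}

```text
time: 4.13
position: [0.4614, 0.1877, 0.1765]
tool_rot: [0.097, -0.7, 0.701, -0.097]
ft_force: [1.7, -2.1, -1.4]
grip_width: 0.0291
```

```bash
python3 -c "
from h import *
totool([-20,36.4,61.5])"
```

```text
t 4.13 grasp in gate mm [-44.   35.8  56.5] shift tool mm [-24.  -5.  -0.] F [ 1.7 -2.1 -1.4] w 0.0291
```

29 mm is less than the 36 mm ball, so I look.

```bash
python3 -c "
from h import *
a=img('scene','s3');b=img('top','t3')
cv2.imwrite('pics/s3c.png',np.hstack([cv2.resize(a[90:190,240:340],None,fx=4,fy=4,interpolation=2),cv2.resize(b[180:280,130:230],None,fx=4,fy=4,interpolation=2)]))
totool([-20,36.4,61.5])"
```

```text
t 4.23 grasp in gate mm [-44.   35.8  56.5] shift tool mm [-24.  -5.   0.] F [ 1. -2. -3.] w 0.0293
```

View pics/s3c.png

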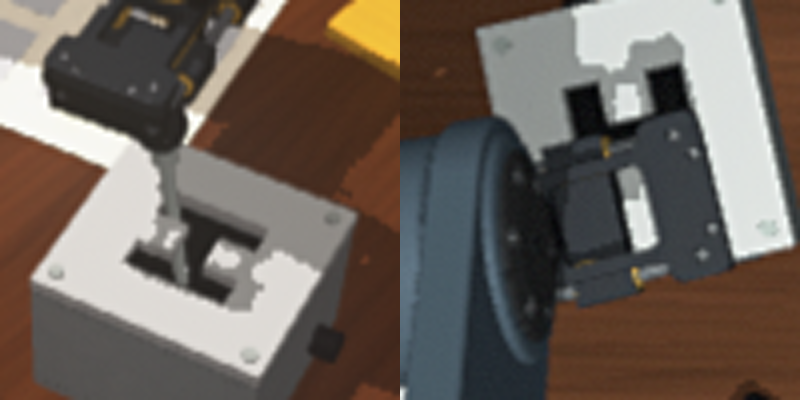

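The grip is stable on the ball: the stem runs up between the fingers and the force is small. I pull gently forward and check that the lever follows.

Emit:
{"api": "play_rows", "payload": {
  "series": [
    [0,-0.06,-0.015,0,0,0,0],
    [0,-0.06,-0.015,0,0,0,0],
    [0,-0.06,-0.01,0,0,0,0],
    [0,-0.06,-0.01,0,0,0,0],
    [0,0,0,0,0,0,0]
  ]
}}

```text
time: 4.65
position: [0.4863, 0.1954, 0.1824]
tool_rot: [-0.095, 0.701, -0.7, 0.097]
ft_force: [-1.2, 1.3, 3.8]
grip_width: 0.0281
```

```bash
python3 -c "
from h import *
totool([0,36.4,63])
a=img('scene','s4');b=img('top','t4')
cv2.imwrite('pics/s4c.png',np.hstack([cv2.resize(a[90:190,240:340],None,fx=4,fy=4,interpolation=2),cv2.resize(b[180:280,130:230],None,fx=4,fy=4,interpolation=2)]))"
```

```text
t 4.65 grasp in gate mm [-17.9  37.2  62.4] shift tool mm [-17.9  -0.5   1.2] F [-1.2  1.3  3.8] w 0.0281
```

View pics/s4c.png

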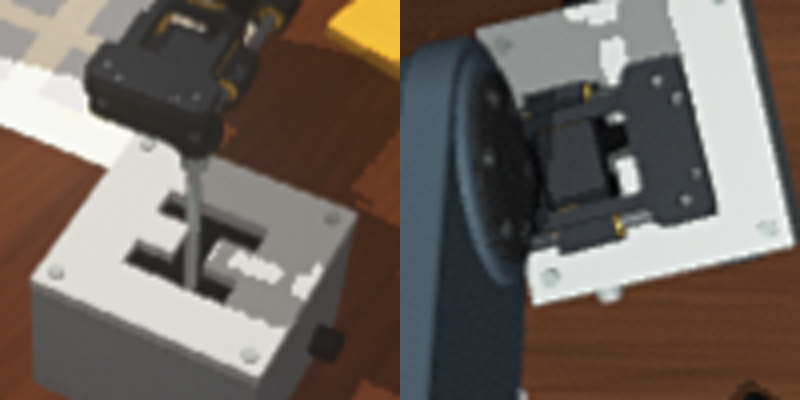

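The stem moved forward with the jaws. On to neutral.

Emit:
{"api": "play_rows", "payload": {
  "series": [
    [0,-0.06,-0.005,0,0,0,0],
    [0,-0.06,0,0.01,0,0,0],
    [0,-0.06,0,0,0,0,0],
    [0,0,0,0,0,0,0]
  ]
}}

```text
time: 5.08
position: [0.504, 0.1998, 0.1836]
tool_rot: [-0.095, 0.701, -0.7, 0.098]
ft_force: [-2.4, 2.5, 8.7]
grip_width: 0.0284
```

```bash
python3 -c "
from h import *
totool([0,0,67.5]);totool([0,-36,63])
a=img('scene','s5');b=img('top','t5')
cv2.imwrite('pics/s5c.png',np.hstack([cv2.resize(a[90:190,240:340],None,fx=4,fy=4,interpolation=2),cv2.resize(b[180:280,130:230],None,fx=4,fy=4,interpolation=2)]))"
```

```text
t 5.08 grasp in gate mm [ 0.3 37.  63.6] shift tool mm [ 1.2 -3.9 37. ] F [-2.4  2.5  8.7] w 0.0284
t 5.08 grasp in gate mm [ 0.3 37.  63.6] shift tool mm [ 2.2  0.5 73. ] F [-2.4  2.5  8.7] w 0.0284
```

View pics/s5c.png

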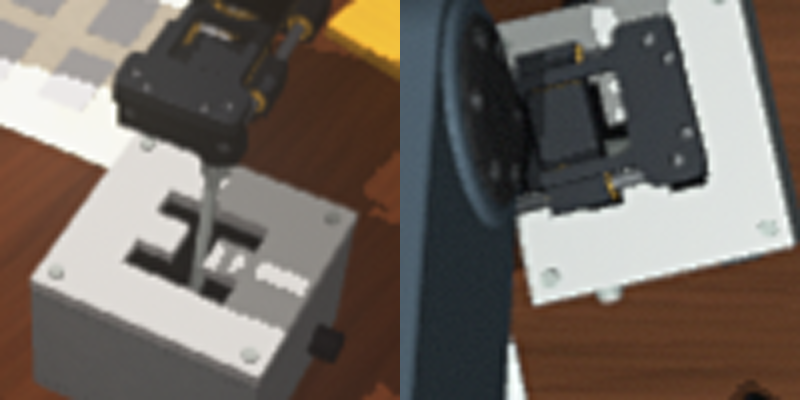

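Emit:
{"api": "play_rows", "payload": {
  "series": [
    [0,0,-0.025,0.06,0,0,0],
    [0,0,-0.015,0.06,0,0,0],
    [0,0.005,-0.01,0.06,0,0,0],
    [0,0.005,0,0.06,0,0,0],
    [0,0,0,0,0,0,0]
  ]
}}

```text
time: 5.6
position: [0.51, 0.1746, 0.1895]
tool_rot: [-0.094, 0.701, -0.7, 0.098]
ft_force: [-1.0, 1.6, 11.8]
grip_width: 0.0249
```

```bash
python3 -c "
from h import *
totool([0,0,67.5]);totool([0,-36,63])
a=img('scene','s6');b=img('top','t6')
cv2.imwrite('pics/s6c.png',np.hstack([cv2.resize(a[90:190,240:340],None,fx=4,fy=4,interpolation=2),cv2.resize(b[180:280,130:230],None,fx=4,fy=4,interpolation=2)]))"
```

```text
t 5.6 grasp in gate mm [ 0.  11.2 69.5] shift tool mm [ 0.3  2.  11.2] F [-1.   1.6 11.8] w 0.0249
t 5.6 grasp in gate mm [ 0.  11.2 69.5] shift tool mm [ 1.2  6.5 47.2] F [-1.   1.6 11.8] w 0.0249
```

View pics/s6c.png

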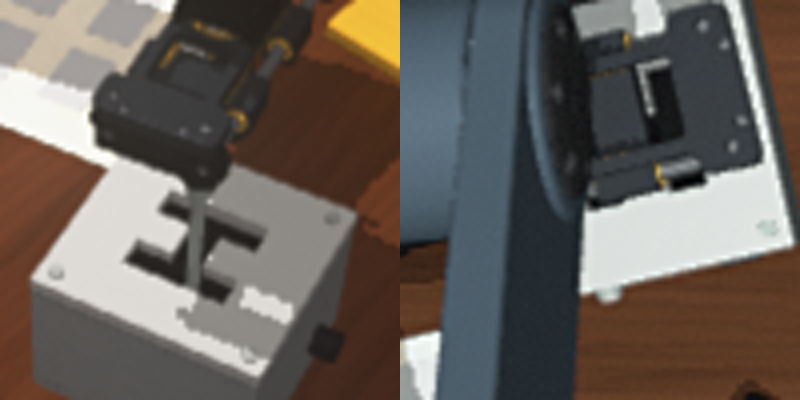

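Width dropped to 25 mm with 12 N up on the tool, which suggests the pads hold the ball's upper part. I check against projections.

```bash
python3 -c "
from h import *
o=robot.get_obs();M=R.from_quat(o['tool_rot']).as_matrix();print(M.round(3))
a=cv2.imread('pics/s6.png')
tip=o['position']+M@[0,.025,0]; gp=o['position']+M@[0,.006,0]
for nm,p,c in(('tip',tip,(0,0,255)),('gp',gp,(0,255,0)),('ball0',G+GM@[0,.0,.066],(255,0,255)),('ball11',G+GM@[0,.011,.0656],(255,255,0))):
    u=proj('scene',[p])[0];print(nm,u.round(1));cv2.circle(a,tuple(int(v*16) for v in u),8,c,-1,shift=4)
cv2.imwrite('pics/s6p.png',cv2.resize(a[90:190,230:350],None,fx=6,fy=6,interpolation=2))
"
```

```text
[[-0.963  0.006  0.27 ]
 [-0.27   0.001 -0.963]
 [-0.006 -1.     0.001]]
tip [291.6 134.8]
gp [292.1 129.6]
ball0 [290.  133.5]
ball11 [292.  130.7]
```

View pics/s6p.png

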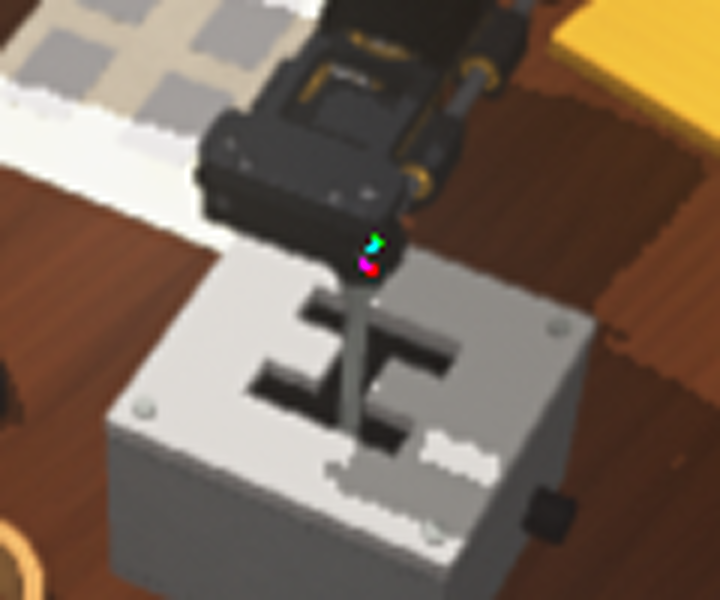

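The ball outline is at about crop (366,243), roughly where the grasp is in x and y, but the grip rides high. I reopen, lower 8 mm and regrip a little harder.

Emit:
{"api": "play_rows", "payload": {
  "series": [
    [0.6,0,0,0,0,0,0],
    [0.6,0,0,0,0,0,0],
    [0.6,0,0,0,0,0,0],
    [0.6,0,0,0,0,0,0],
    [0.6,0,0,0,0,0,0]
  ]
}}

```text
time: 6.12
position: [0.5073, 0.1746, 0.1866]
tool_rot: [0.097, -0.7, 0.701, -0.096]
ft_force: [-0.1, -0.0, 0.1]
grip_width: 0.0487
```

```bash
python3 -c "
from h import *
totool([0,8,60])
a=img('scene','s7')
cv2.imwrite('pics/s7c.png',cv2.resize(a[90:190,230:350],None,fx=6,fy=6,interpolation=2))"
```

```text
t 6.12 grasp in gate mm [-2.7 11.8 66.6] shift tool mm [-2.6  6.6  3.9] F [-0.1 -0.   0.1] w 0.0487
```

View pics/s7c.png

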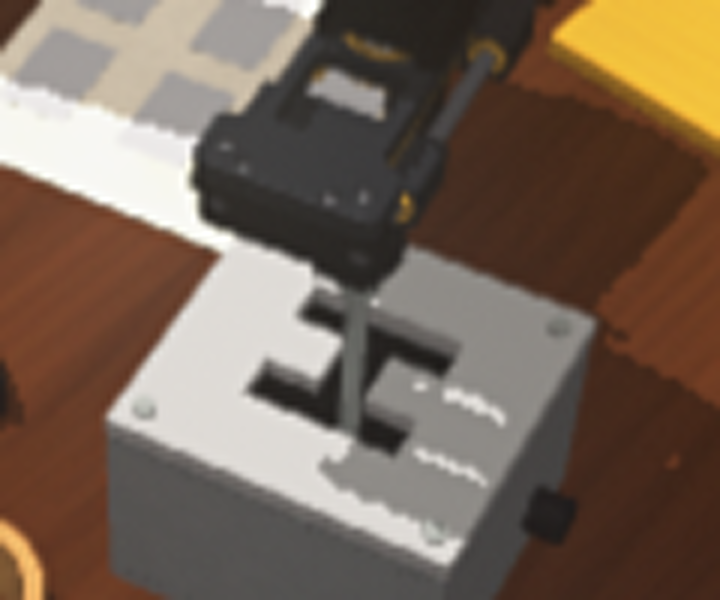

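```bash
python3 -c "
from h import *
a=cv2.imread('pics/s7.png')
c=cv2.resize(a[90:190,230:350],None,fx=6,fy=6,interpolation=2)
# stem centre per row from grey stem vs dark slot: print profile
g=cv2.cvtColor(a,cv2.COLOR_BGR2GRAY)
for r in (140,143,146,149,152,155,158): print(r,g[r,280:300])
for x in(-10,-5,0,5):
  for y in(2,8,14):
    z=(158**2-x*x-y*y)**.5-92; b=np.array([x,y,z]); pv=np.array([0,0,-92.]); u=(b-pv)/158
    pts=[G+GM@((pv+u*s)/1000) for s in(95,110,125,140,158)]
    print(x,y,proj('scene',pts).round(1).tolist())
"
```

```text
140 [163 100  68  78  94 104 108  99  92  97  99 125 189 152 142 141 141 140
 141 140]
143 [144  96  69  52  40  35  36  61  89  99  99  89  99  98 100 101 103 109
 123 133]
146 [219 220 221 222 221 218 179 104 102 100  95  49  35  35  36  39  44  59
  78  88]
149 [220 219 220 221 214 162  90  99 105 100  77  43  34  35  51  76  63  42
  34  32]
152 [140 180 203 163  89  42  44 100 106 100  71  39  47 108 139 142 142 141
 140 141]
155 [ 41  53  71  45  37  37  52 101 103  96  62 108 140 142 142 141 140 140
 139 146]
158 [ 55  40  34  36  35  37  62  90  99  96  68  88  96 102 110 123 131 135
 137 140]
-10 2 [[286.6, 149.0], [286.6, 145.0], [286.6, 140.9], [286.7, 136.7], [286.7, 131.6]]
-10 8 [[287.2, 148.0], [287.3, 143.9], [287.5, 139.7], [287.6, 135.4], [287.8, 130.1]]
-10 14 [[287.8, 147.2], [288.1, 142.9], [288.3, 138.5], [288.6, 134.1], [288.9, 128.6]]
-5 2 [[287.6, 149.4], [287.8, 145.4], [288.0, 141.4], [288.3, 137.3], [288.5, 132.3]]
-5 8 [[288.3, 148.4], [288.6, 144.4], [288.9, 140.2], [289.2, 136.0], [289.6, 130.7]]
-5 14 [[288.9, 147.6], [289.3, 143.4], [289.7, 139.1], [290.1, 134.7], [290.7, 129.3]]
0 2 [[288.7, 149.8], [289.1, 145.9], [289.5, 142.0], [289.9, 138.0], [290.4, 133.0]]
0 8 [[289.3, 148.9], [289.8, 144.9], [290.3, 140.8], [290.8, 136.6], [291.4, 131.5]]
0 14 [[289.9, 148.0], [290.5, 143.8], [291.1, 139.6], [291.7, 135.3], [292.5, 130.0]]
5 2 [[289.7, 150.2], [290.3, 146.5], [290.9, 142.6], [291.5, 138.6], [292.2, 133.8]]
5 8 [[290.4, 149.3], [291.0, 145.4], [291.7, 141.4], [292.4, 137.3], [293.3, 132.2]]
5 14 [[291.0, 148.4], [291.7, 144.4], [292.5, 140.2], [293.3, 135.9], [294.3, 130.7]]
```

The stem columns (288.2 at row 149, 289 at row 143) put the ball at about (-5, 8) mm, so slightly behind the grasp point. I move the tool there and 7 mm lower, then regrip.

Emit:
{"api": "play_rows", "payload": {
  "series": [
    [0.6,0.025,0.035,0.03,0,0,0],
    [0.6,0,0.035,0,0,0,0],
    [0,0,0,0,0,0,0],
    [0,0,0,0,0,0,0],
    [0,0,0,0,0,0,0],
    [0,0,0,0,0,0,0],
    [0,0,0,0,0,0,0],
    [0,0,0,0,0,0,0]
  ],
  "grip_force": 12
}}

```text
time: 6.83
position: [0.5058, 0.1718, 0.1802]
tool_rot: [-0.097, 0.701, -0.7, 0.096]
ft_force: [-0.9, 0.9, 1.4]
grip_width: 0.0343
```

```bash
python3 -c "
from h import *
totool([0,-38,57])
a=img('scene','s8')
cv2.imwrite('pics/s8c.png',cv2.resize(a[90:190,230:350],None,fx=6,fy=6,interpolation=2))"
```

```text
t 6.83 grasp in gate mm [-4.8  9.5 60.2] shift tool mm [-3.6  3.2 47.6] F [-0.9  0.9  1.4] w 0.0343
```

View pics/s8c.png

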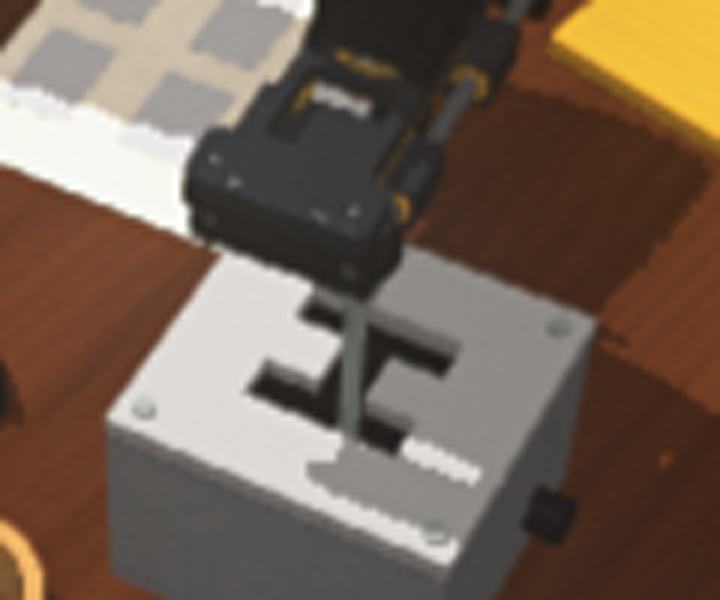

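34 mm wide with low force is a good equator grip. Across the neutral slot now.

Emit:
{"api": "play_rows", "payload": {
  "series": [
    [0,-0.01,0,0.06,0,0,0],
    [0,-0.01,0,0.06,0,0,0],
    [0,-0.005,0,0.06,0,0,0],
    [0,-0.005,0.005,0.06,0,0,0],
    [0,0,0.005,0.06,0,0,0],
    [0,0,0,0,0,0,0]
  ]
}}

```text
time: 7.38
position: [0.5187, 0.1424, 0.1812]
tool_rot: [0.095, -0.7, 0.701, -0.098]
ft_force: [-1.0, -0.2, 10.5]
grip_width: 0.0333
```

```bash
python3 -c "
from h import *
totool([0,-38,57])
a=img('scene','s9')
cv2.imwrite('pics/s9c.png',cv2.resize(a[90:190,230:350],None,fx=6,fy=6,interpolation=2))"
```

```text
t 7.38 grasp in gate mm [  0.5 -22.3  61.2] shift tool mm [ 0.9  4.2 15.7] F [-1.  -0.2 10.5] w 0.0333
```

View pics/s9c.png

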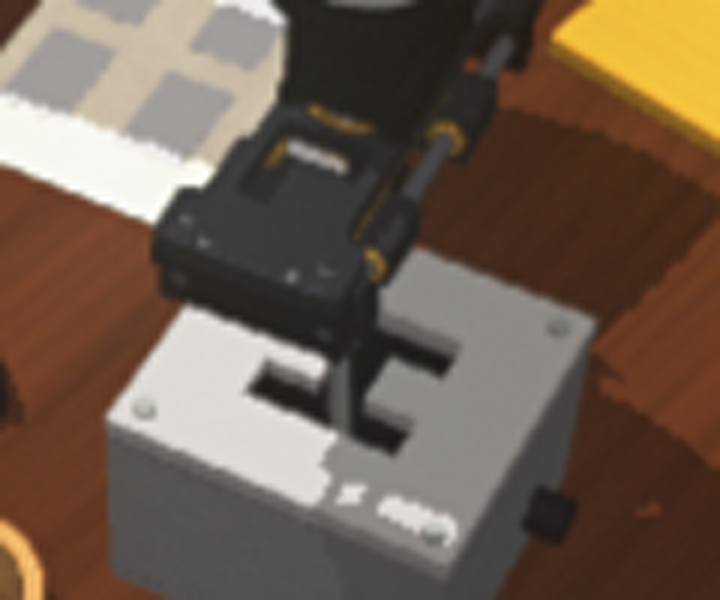

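Emit:
{"api": "play_rows", "payload": {
  "series": [
    [0,0.005,0,0.06,0,0,0],
    [0,0.003,0.01,0.06,0,0,0],
    [0,0.002,0.01,0.04,0,0,0],
    [0,0,0,0,0,0,0],
    [0,0,0,0,0,0,0]
  ]
}}

```text
time: 7.85
position: [0.5227, 0.1262, 0.1796]
tool_rot: [0.095, -0.7, 0.701, -0.098]
ft_force: [-1.9, -1.9, 12.4]
grip_width: 0.0319
```

```bash
python3 -c "
from h import *
totool([20,-40,56])
a=img('scene','s10')
cv2.imwrite('pics/s10c.png',cv2.resize(a[90:190,230:350],None,fx=6,fy=6,interpolation=2))"
```

```text
t 7.85 grasp in gate mm [  0.4 -38.9  59.6] shift tool mm [-19.5   3.7   1.6] F [-1.9 -1.9 12.4] w 0.0319
```

View pics/s10c.png

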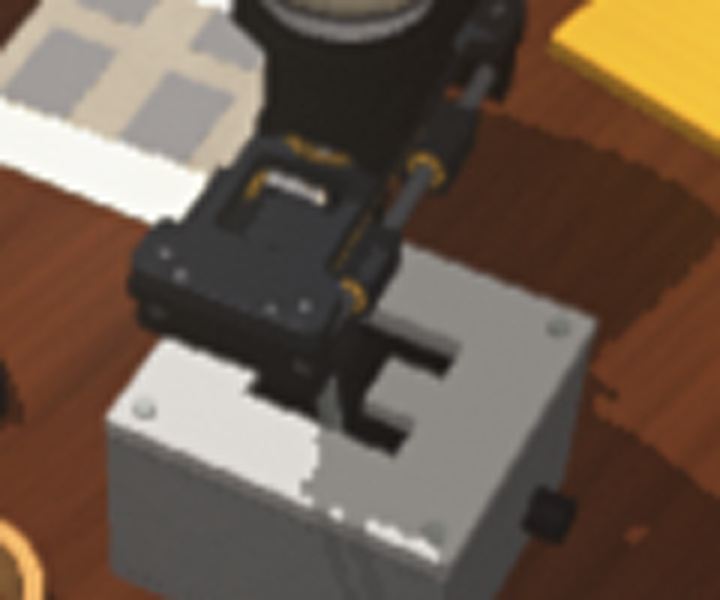

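The stem is now at the right slot, leaning right. Forward next.

Emit:
{"api": "play_rows", "payload": {
  "series": [
    [0,-0.06,0,0,0,0,0],
    [0,-0.06,0.005,0,0,0,0],
    [0,-0.06,0.01,0,0,0,0],
    [0,-0.06,0.01,0,0,0,0],
    [0,0,0,0,0,0,0]
  ]
}}

```text
time: 8.32
position: [0.5481, 0.1331, 0.1776]
tool_rot: [0.093, -0.699, 0.701, -0.1]
ft_force: [1.2, -1.6, 11.2]
grip_width: 0.0319
```

```bash
python3 -c "
from h import *
totool([53,-40,48])
a=img('scene','s11')
cv2.imwrite('pics/s11c.png',cv2.resize(a[90:190,230:350],None,fx=6,fy=6,interpolation=2))"
```

```text
t 8.32 grasp in gate mm [ 26.8 -38.4  57.6] shift tool mm [-26.1   9.8   2.2] F [ 1.2 -1.6 11.2] w 0.0319
```

View pics/s11c.png

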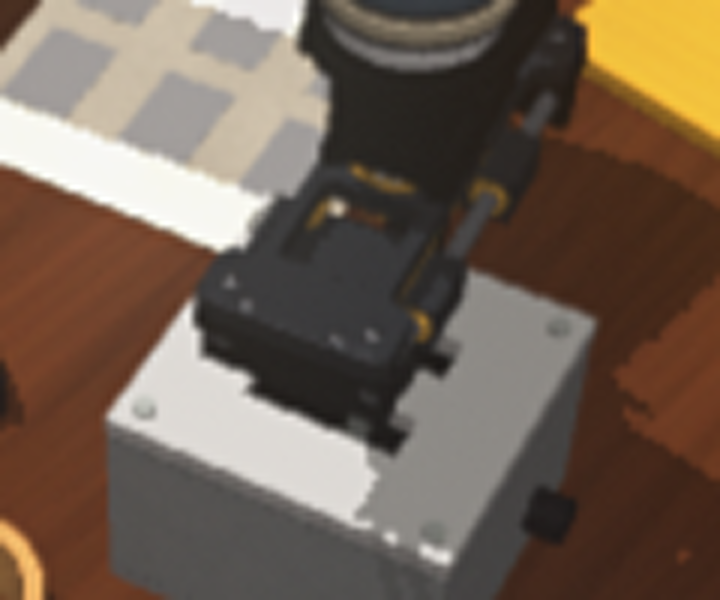

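Emit:
{"api": "play_rows", "payload": {
  "series": [
    [0,-0.06,0.015,0.005,0,0,0],
    [0,-0.06,0.015,0,0,0,0],
    [0,-0.06,0.015,0,0,0,0],
    [0,-0.06,0.01,0,0,0,0],
    [0,-0.03,0.01,0,0,0,0],
    [0,0,0,0,0,0,0]
  ]
}}

```text
time: 8.87
position: [0.5736, 0.1397, 0.1712]
tool_rot: [0.094, -0.699, 0.702, -0.1]
ft_force: [0.9, -1.0, 10.8]
grip_width: 0.0323
```

```bash
python3 -c "
from h import *
totool([53,-40,48])
a=img('scene','s12')
cv2.imwrite('pics/s12c.png',cv2.resize(a[90:190,230:350],None,fx=6,fy=6,interpolation=2))"
```

```text
t 8.87 grasp in gate mm [ 53.1 -38.3  51.2] shift tool mm [0.1 3.2 1.7] F [ 0.9 -1.  10.8] w 0.0323
```

View pics/s12c.png

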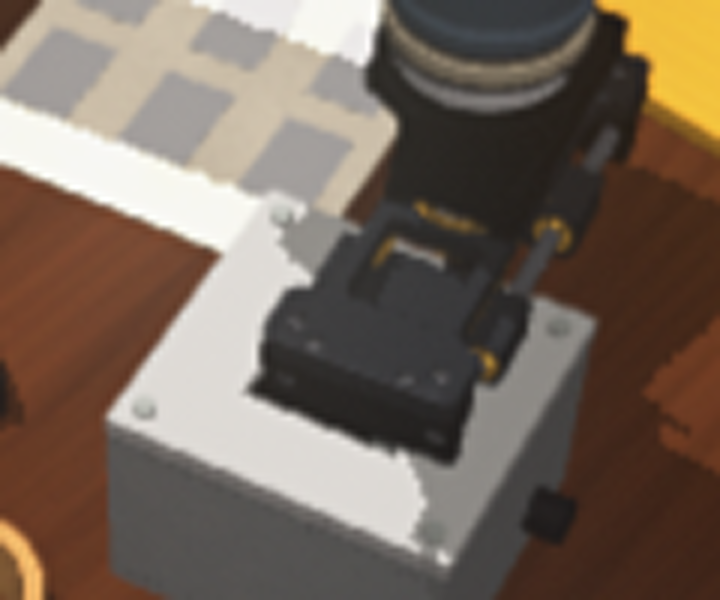

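No stop felt yet. A few mm more.

Emit:
{"api": "play_rows", "payload": {
  "series": [
    [0,-0.03,0.01,0,0,0,0],
    [0,-0.03,0.01,0,0,0,0],
    [0,0,0,0,0,0,0]
  ]
}}

```text
time: 9.17
position: [0.5757, 0.1403, 0.17]
tool_rot: [0.097, -0.699, 0.702, -0.097]
ft_force: [-7.6, -3.1, 20.8]
grip_width: 0.0326
```

```bash
python3 -c "
from h import *
totool([53,-40,48])"
```

```text
t 9.17 grasp in gate mm [ 55.2 -38.3  50. ] shift tool mm [2.3 2.  1.7] F [-7.6 -3.1 20.8] w 0.0326
```

The stop is felt, with 8 N pushing back. I open fully, then lift straight up.

Emit:
{"api": "play_rows", "payload": {
  "series": [
    [1,0.02,-0.01,0,0,0,0],
    [1,0,0,0,0,0,0],
    [1,0,0,0,0,0,0],
    [1,0,0,0,0,0,0],
    [1,0,0,0,0,0,0],
    [1,0,0,0,0,0,0],
    [1,0,0,0,0,0,0],
    [1,0,0,0,0,0,0],
    [1,0,0,0,0,0,0],
    [1,0,0,0,0,0,0]
  ]
}}

```text
time: 10.0
position: [0.5734, 0.1421, 0.167]
tool_rot: [0.097, -0.7, 0.7, -0.096]
ft_force: [0.1, -0.6, 0.4]
grip_width: 0.0851
```

Emit:
{"api": "play_rows", "payload": {
  "series": [
    [1,0,-0.1,0,0,0,0],
    [1,0,-0.2,0,0,0,0],
    [1,0,-0.3,0,0,0,0],
    [1,0,-0.3,0,0,0,0],
    [1,0,-0.3,0,0,0,0],
    [1,0,-0.3,0,0,0,0],
    [1,0.3,0,0,0,0,0],
    [1,0.3,0,0,0,0,0],
    [1,0.3,0,0,0,0,0],
    [1,0.3,0,0,0,0,0],
    [1,0,0,0,0,0,0]
  ]
}}

```text
time: 10.92
position: [0.4513, 0.1091, 0.3174]
tool_rot: [-0.099, 0.701, -0.7, 0.094]
ft_force: [-0.9, 0.8, -0.7]
grip_width: 0.0867
```

```bash
python3 -c "
from h import *
totool([53,-40,48])
a=img('scene','s13');b=img('top','t13')
cv2.imwrite('pics/s13c.png',np.hstack([cv2.resize(a[90:190,240:340],None,fx=4,fy=4,interpolation=2),cv2.resize(b[160:260,130:230],None,fx=4,fy=4,interpolation=2)]))"
```

```text
t 10.92 grasp in gate mm [-73.1 -37.9 197.4] shift tool mm [-126.9  148.6    5.6] F [-0.9  0.8 -0.7] w 0.0867
```

View pics/s13c.png

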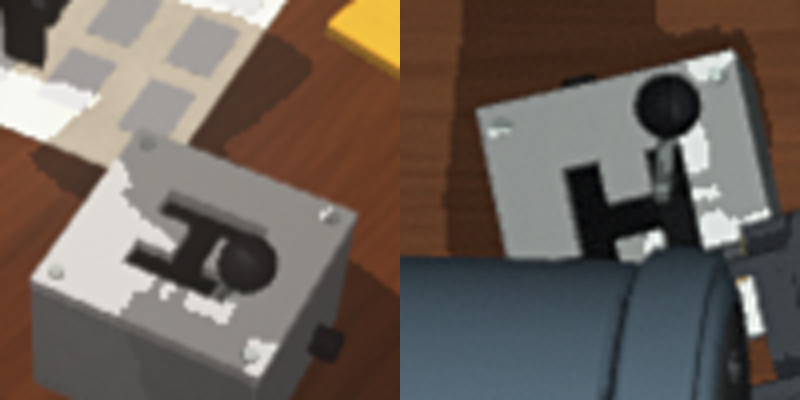

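View pics/t13.png

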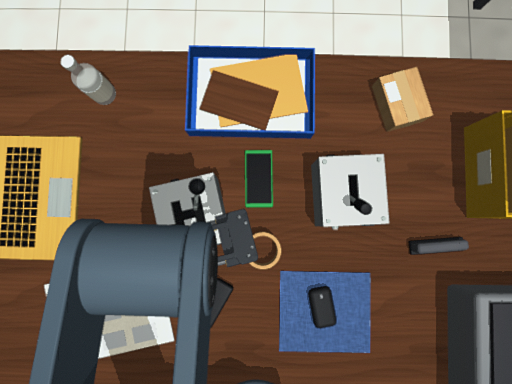

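The ball sits forward right, at crop (247,264) in scene and (667,106) in top. The other lever looks unchanged at top (362,207). I measure both.

```bash
python3 -c "
from h import *
T=lambda a,o:(np.array(a,float)+.5)/4-.5+np.array(o)
b,e=tri(T((247,264),(240,90)),T((667-400,106),(130,160)))
print('ball gate mm',(GM.T@(b-G)*1000).round(1),e,np.linalg.norm(b-G+[0,0,.092]))
for n,r in(('top',(330,160,60,60)),('scene',(160,220,60,70))):
  for f in('0','13'):
    im=cv2.imread('pics/'+({'0':n+'0','13':n[0]+'13'}[f])+'.png'); x,y,w,h=r
    m=cv2.inRange(cv2.cvtColor(im,cv2.COLOR_BGR2GRAY)[y:y+h,x:x+w],0,60); M=cv2.moments(m,True); print(n,f,M['m00'],M['m10']/M['m00']+x,M['m01']/M['m00']+y)
o=robot.get_obs();print(o['time'],o['ft_force'],abs(o['joint_velocities']).max())
"
```

```text
ball gate mm [ 50.1 -37.8  51.1] 0.00019292101770803898 0.15624014697224428
top 0 375.0 357.8693333333333 196.22933333333333
top 13 372.0 357.7741935483871 196.25
scene 0 1020.0 187.94411764705882 235.81764705882352
scene 13 410.0 186.73170731707316 250.30731707317074
11.0167 [-0.02359529 -0.15219238  0.44709912] 0.05676014328496334
```

```bash
python3 -c "
from rig import ticket
print(ticket.hand_in())"
```

```text
the job is handed in; nothing more can be done
None
```

The H-gate lever is now fully forward in the right slot and released, and the job is handed in. I gripped the ball, drew it from the left slot's rear half to neutral, moved it across, and pushed it forward until the stop pushed back with about 8 N. I then opened the gripper and retreated clear, finishing at about 11 s.

**Regrip:** My first grip rode too high on the ball: the opening fell to 25 mm and the tool was pushed up with 12 N. I reopened in the neutral slot, regripped lower at 34 mm and carried on. Upward force stayed around 10 to 12 N during the rest of the drag and reached about 21 N at the stop.

**Final checks:**
- **Ball:** two-camera triangulation puts it at (+50.1, -37.8, +51.1) mm in the gate frame. The rays miss by 0.2 mm, and the pivot distance is 156 mm against 158 nominal.
- **Robot:** wrist force is about 0 N and the gripper stands about 0.15 m above the lever.
- **Straight-slot lever:** the dark-pixel centre in the top view shifted by less than 0.1 px. The same check in the scene view disagreed (mask area 1020 against 410 px). I put this down to changed shadows in the mask window, but I did not check that view further.

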